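# Set the furnace address switches to off-on-off

## Robot

A 6-joint arm with a two-finger parallel gripper is mounted at the origin on the work surface. World frame = base frame: x ahead of the robot, y to its left, z up, the work surface at z = 0. Lengths are in m, angles in degrees, forces in N, time in s.
With the tool pointing down it reaches from about 0.35 to 0.875 m from the base axis. Payload 4.2 kg.
Tool frame: the origin (TCP) lies midway between the tips of the shut fingers; the grasp point (between the pads) lies r.pinch_z behind it (r.pinch_z is the distance from the TCP to the grasp point, in m); z points along the fingers, y is the direction in which the jaws open and shut (so a half turn about z gives the same grasp; the last joint's range is limited). The gripper opens to 87 mm and grips with 3 to 60 N. Pads are 19 mm wide; open, the fingers measure 117 mm over their backs; the gripper's body (75 mm by 190 mm) begins 51 mm behind the grasp point.
Start: joints at [81.108, 22.042, 0.453, 0, -68.411, -14.817], TCP at [0.251, 0.572, 0.197] pointing down, gripper open.
Joint ranges: [-179.83, 179.83], [-69.29, 118.12], [-61.27, 80.66], [-181.25, 117.63], [-171.15, -9.14], [-177.46, 177.46]. Speed limits (degrees/s): [159.86, 159.86, 180, 180, 180, 180].

## Interface

Orientations are given as a 3x3 rotation matrix whose columns are the frame's x, y, z axes.
In Python, from station import r gives the robot as it stands. The module is installed in compiled form; this text tells all that it offers.
- The arm moves only by the tool play_rows, never from a script. Its argument "deltas" is a list of rows, each a list of 7 numbers: the shift along the tool's x, y, z in units of 25 mm (1.0 is 25 mm), then the turn, a rotation vector about the tool's x, y, z in units of 5 degrees (1.0 is 5 degrees), then the finger opening in mm, from 0 to 87. In form: [[tx, ty, tz, wx, wy, wz, fingers], ...]. A call has 1 to 12 rows; each row is the pose to reach, as a shift and turn from the pose commanded when the call began, along the tool's axes at that moment; what a row does not reach only later rows make up. A row lasts 1/10 s, in which the tool goes at most 50 mm and 8.59 degrees, less where a joint would pass 70% of its speed; a pose out of reach is approached as far as the arm can. A call with a gripper value outside its range is refused whole. The fingers move at their own pace and stop on an object; the grip force is fixed at half the most. Time passes only in rows, so rows that repeat a pose let the fingers close. It gives the time, the measured TCP pose, the force and the opening at its end, in the units of the state.
- r.sense(): the state, without advancing time (a new reading comes with each control period).
- r.capture(name): name is "scene" or "top" or "wrist"; returns a dict with "pixels" (400x640x3 uint8, red, green, blue), "camera_matrix" (3x3 intrinsics, pixels), "k1" (the pictures are not rectified: a ray, as slopes to the right and down, at radius r is drawn at 1 + k1 r^2 times it, then the intrinsics apply), "R" (3x3) and "t" (3): a world point X has camera coordinates R X + t; the wrist camera has in their place "T_tool_cam" (4x4, takes a point from camera to tool coordinates, whose origin is the TCP and whose axes are the flange's). Camera axes: x right, y down, z forward; pixel columns grow to the right and rows downward; lengths in m; the calibration is good to about 2 mm. A picture is of the moment at which its call begins: read the wrist's pose just before it. There is no depth.
- r.finish_job(): hands the job in, once; it reports no verdict.
Trained networks look in the newest picture that a camera, given by its name, has taken for a name from the list of things; names that differ only in an ending like _2 or _b are one class to them, and where a whole thing is asked for, a point or a joint stands for the part that bears it (a point fixed in the world has none). Each returns a list of dicts, best first, with "score" (0 to 1); they miss things now and then, are a little off and sometimes report something else, mostly with a low value. They report only what shows in the picture. A call takes as long as a camera call. They do not tell look-alikes from the thing itself.
- r.spot_in(camera, target): "centre" ([x, y, z] in m, in world coordinates, good to about 4 mm: the middle of the surface that is visible of it).
- r.cut_out(camera, target): "region" (400x640 bool, what is visible of it).
The state is a dict: "time_s": time; "joints": joint angles; "joint_velocities": joint speeds; "effort": joint torques, N m; "tcp_pos": TCP position; "ee_rot": TCP orientation; "wrist_force": force on the tool from outside, world axes, zero at the start; "moment": the same for the moment, N m; "gripper_width": opening from 0.0 (shut) to 1.0 (fully open).
Only numpy, scipy, OpenCV 4.12 (cv2) and the standard library are available. Lean on these libraries where they do the work, as an engineer would, in place of code of your own. Each camera call takes 0.05 s, during which the arm holds its last target.

## Task

The furnace controller takes its address from the grey box with three slide switches on the cart (not the similar box with two). Set that row to off, on, off: the middle switch slid fully over to the side with the raised black bar, which is on, and both outer switches fully over to the other side, which is off. At present one outer switch is on and has to be put back.

Things in the scene. Friction and masses are not known exactly. Their poses are not given: they have to be found in the camera images.
- bank: Three-switch box, grey steel, 110 (x) by 190 (y) by 45 mm tall, fixed. Origin: centre of its underside. +x points to the on side, where a black bar 8 mm wide stands 4 mm above the top face, 49 mm from the centre; y runs along the row of switches, at y = +60, 0 and -60 mm. A two-switch box, a tub and tools lie around it, at least 10 mm off and under 110 mm tall.
- middle (a point): The middle slide switch of the three; it starts at or near off, up to 5 mm from the stop. Black tab 14 mm along the slide, 20 mm along the row, 26 mm tall; this point is its centre, 14 mm above the box's top face. In the bank's frame its x runs from -18 mm (off stop) to +18 mm (on stop). It slides stiffly (about 2 N) and stays where left.
- outer_1 (a point): One outer slide switch, at either end of the row; of the two outer ones exactly one starts on, within 5 mm of the stop. Black tab 14 mm along the slide, 20 mm along the row, 26 mm tall; this point is its centre, 14 mm above the box's top face. In the bank's frame its x runs from -18 mm (off stop) to +18 mm (on stop). It slides stiffly (about 2 N) and stays where left.
- outer_2 (a point): The other outer slide switch, at the opposite end; within 5 mm of the off or the on stop at the start. Black tab 14 mm along the slide, 20 mm along the row, 26 mm tall; this point is its centre, 14 mm above the box's top face. In the bank's frame its x runs from -18 mm (off stop) to +18 mm (on stop). It slides stiffly (about 2 N) and stays where left.
Not all that is in view belongs to the job. Leave any orange or pink look-alike of the bank alone.

How it is judged:
By the outcome, as a careful person would: the job done as asked, in the order asked, and still so for the second after the job is handed in, with the robot touching nothing.
It also fails if it takes over 38 s, if anything falls off the work surface, if the arm or the gripper's body presses on something with over 40 N, if the wrist force passes 120 N, or if a joint passes its speed limit or range.

## Working session

There is one attempt and no reset: what is moved stays moved. The work goes in short steps, Python scripts to look and compute and a tool call to move; the robot and the scene stay as the last step left them, time stands still between calls to the robot, and variables do not carry over. Pictures are saved under pics/ and viewed, and the job is handed in when it is done.

Besides the shell and the picture viewer there is one more tool, called after "Request:" as name([rows], argument=value, ...), one row to a line, values as JSON. play_rows: Moves the arm, as the interface text tells. Its arguments: {"type":"object","properties":{"deltas":{"type":"array","items":{"type":"array","items":{"type":"number"}}}},"required":["deltas"]}

```bash
mkdir -p pics
python3 - <<'E'
from station import r
import cv2,numpy as np
s=r.sense();print(s['time_s'],s['tcp_pos'],s['ee_rot'],s['gripper_width'],r.pinch_z)
for n in ['scene','top','wrist']:
    c=r.capture(n);cv2.imwrite(f'pics/{n}0.png',c['pixels'][:,:,::-1])
    np.savez(f'{n}0.npz',**c)
    for t in ['bank','middle','outer_1']:
        for d in r.spot_in(n,t): print(n,t,np.round(d['centre'],4),round(d['score'],2))
E
```

```text
0.0 [0.25100501 0.57165241 0.19613783] [[ 9.15531077e-01 -4.02246466e-01 -7.91836954e-04]
 [-4.02247230e-01 -9.15528736e-01 -2.07343030e-03]
 [ 1.09080523e-04  2.21680409e-03 -9.99997537e-01]] 1.0026403876278216 0.0187
scene bank [0.5735 0.1067 0.0439] 0.72
scene bank [0.2732 0.3327 0.0439] 0.65
scene bank [ 0.3853 -0.1302  0.0403] 0.6
scene middle [0.5333 0.1064 0.0648] 0.61
scene outer_1 [0.5472 0.0514 0.0667] 0.66
scene outer_1 [0.5522 0.1738 0.0639] 0.6
top bank [0.5301 0.114  0.0445] 0.89
top bank [0.246  0.3431 0.0455] 0.82
top bank [ 0.3604 -0.1237  0.0438] 0.68
top outer_1 [0.5406 0.1752 0.0763] 0.62
wrist bank [0.2502 0.3422 0.0422] 0.65
```

View pics/scene0.png

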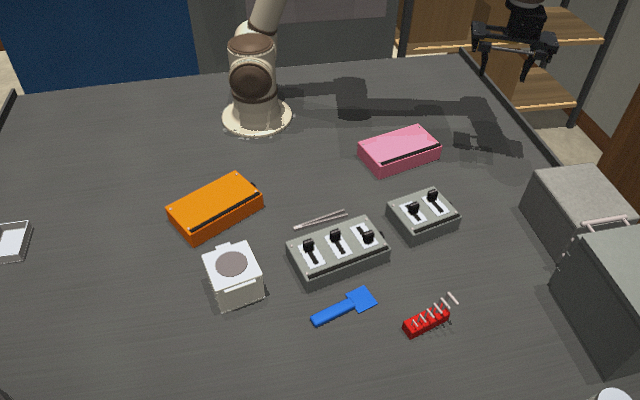

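View pics/top0.png

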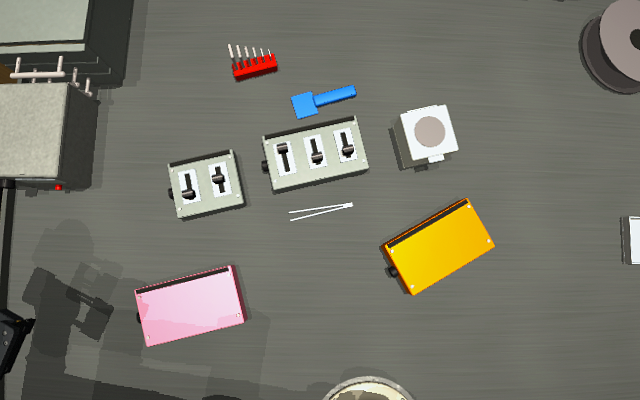

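View pics/wrist0.png

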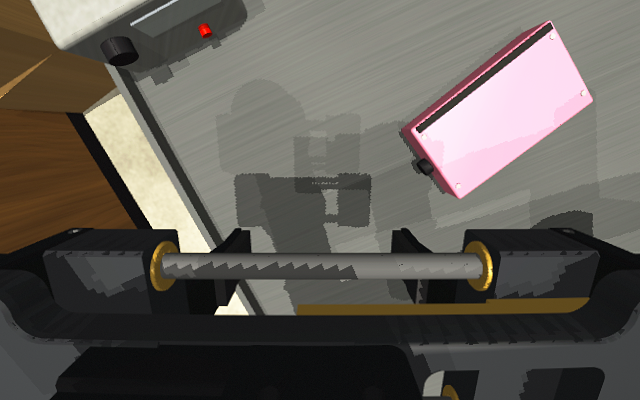

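The bank is at top-picture px (262,137)-(369,170), with the black bar along its upper edge (away from the robot). The left tab (282,148) is on. Next I'll measure it at larger scale.

```bash
cat > h.py <<'E'
import numpy as np,cv2
def proj(c,X):
    X=np.atleast_2d(X); p=X@c['R'].T+c['t']; s=p[:,:2]/p[:,2:]
    s=s*(1+float(c['k1'])*(s**2).sum(1,keepdims=True))
    K=c['camera_matrix']; return s@np.diag([K[0,0],K[1,1]])+K[:2,2]
def ray(c,uv,z):
    uv=np.atleast_2d(uv).astype(float);K=c['camera_matrix'];d=(uv-K[:2,2])/[K[0,0],K[1,1]];s=d.copy()
    for _ in range(20): s=d/(1+float(c['k1'])*(s**2).sum(1,keepdims=True))
    w=np.c_[s,np.ones(len(s))]@c['R']; o=-c['R'].T@c['t']
    return o+w*((z-o[2])/w[:,2])[:,None]
E
python3 - <<'E'
import numpy as np,cv2
from h import *
for n,(x0,x1,y0,y1) in {'top':(250,380,105,200),'scene':(275,400,205,295)}.items():
    c=np.load(f'{n}0.npz');im=c['pixels'][y0:y1,x0:x1,::-1]
    cv2.imwrite(f'pics/{n}0z.png',cv2.resize(im,None,fx=6,fy=6,interpolation=cv2.INTER_CUBIC))
c=np.load('top0.npz')
print(-c['R'].T@c['t'])
E
```

```text
[0.35141255 0.1166944  0.80912666]
```

View pics/top0z.png

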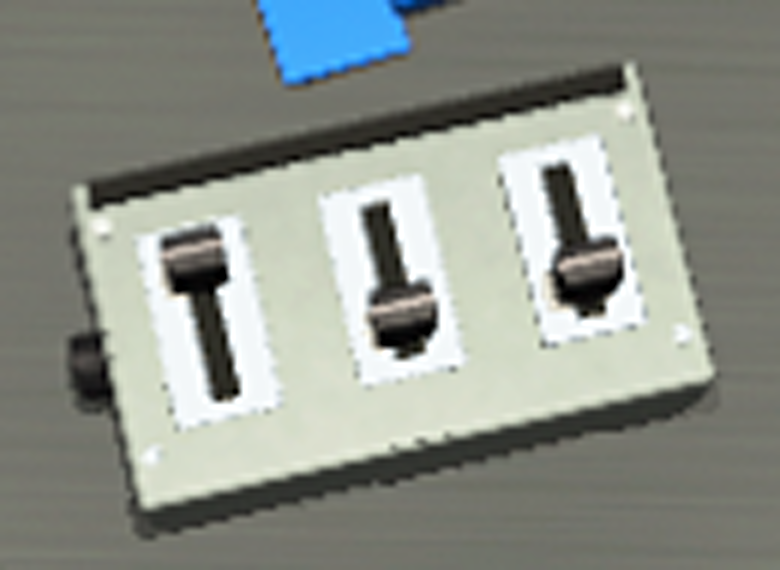

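View pics/scene0z.png

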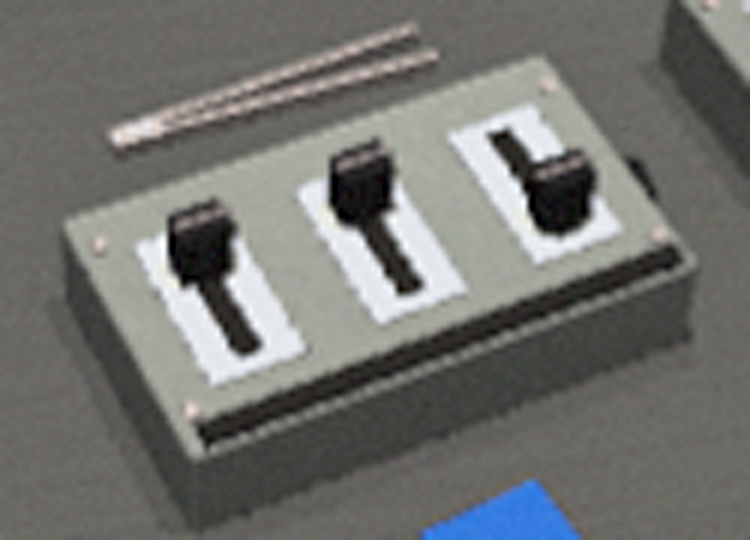

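The top view shows the box corners at z=45 mm: zoomed px (75,190), (632,65), (712,372) and (148,508). The left tab (+y) is on; the middle and right tabs are near off. I'll fit the pose now.

Run:
```python
import numpy as np
from h import *
from scipy.optimize import least_squares as ls
c=np.load('top0.npz');c=dict(c)
z=lambda a:np.array(a)/6+[250,105]-0.4
W=ray(c,z([(75,188),(632,65),(712,372),(148,508)]),.045)
print(np.round(W,4)); print([np.linalg.norm(W[i]-W[(i+1)%4]) for i in range(4)])
# bank frame: +x on; y=+x rotated 90 ccw
L=np.array([(55,95),(55,-95),(-55,-95),(-55,95)])/1000
R=lambda a:np.array([[np.cos(a),-np.sin(a)],[np.sin(a),np.cos(a)]])
f=ls(lambda p:((L@R(p[2]).T+p[:2])-W[:,:2]).ravel(),[.53,.11,0]);p=f.x
print('pose',p,np.degrees(p[2]),'res mm',f.fun*1e3)
def tob(P):return (P[:,:2]-p[:2])@R(p[2])
# top back edges of tabs (tops z=0.072)
print(np.round(tob(ray(c,z([(192,230),(402,303),(585,247)]),.072))*1e3,1),'tab top')
s=dict(np.load('scene0.npz'))
zs=lambda a:np.array(a)/6+[275,205]-0.4
Ws=ray(s,zs([(692,262),(197,455),(65,225),(540,57)]),.045);print('scene corners in bank',np.round(tob(Ws)*1e3,1))
print(np.round(tob(ray(s,zs([(560,165),(358,155),(200,217)]),.072))*1e3,1),'tab top')
# overlay check: tab boxes predicted
for y in(.06,0,-.06):
  for x in(-.018,.018):
    P=np.array([(x+a,y+b) for a,b in((-.007,-.01),(-.007,.01),(.007,.01),(.007,-.01))])@R(p[2]).T+p[:2]
    u=(proj(c,np.c_[P,np.full(4,.072)])-[250,105]+.4)*6
    v=(proj(s,np.c_[P,np.full(4,.072)])-[275,205]+.4)*6
    print(y,x,u.round().astype(int).tolist(),v.round().astype(int).tolist())
np.save('pose.npy',p)
```

```text
[[0.5711 0.2131 0.045 ]
 [0.6167 0.0335 0.045 ]
 [0.5151 0.0073 0.045 ]
 [0.4673 0.1862 0.045 ]]
[np.float64(0.18523379059485065), np.float64(0.10486440293309109), np.float64(0.18518247472570237), np.float64(0.107161692285232)]
pose [0.54252949 0.1100295  0.25438566] 14.57522478771762 res mm [ 0.79969337  2.7596869   3.0162871  -1.5917289  -1.90480405 -3.0741791
 -1.91117641  1.9062211 ]
[[ 23.6  58.8]
 [-13.9   0.9]
 [ -9.6 -58.6]] tab top
scene corners in bank [[ 52.6  94.3]
 [ 52.5 -89.9]
 [-52.8 -90.4]
 [-52.4  95.1]]
[[ 15.1  61.7]
 [-17.8   2.4]
 [-15.8 -57. ]] tab top
0.06 -0.018 [[255, 373], [192, 388], [182, 345], [245, 330]] [[472, 96], [523, 78], [543, 105], [492, 124]]
0.06 0.018 [[229, 262], [166, 277], [156, 234], [219, 219]] [[524, 168], [575, 149], [596, 177], [544, 197]]
0 -0.018 [[445, 329], [382, 344], [371, 301], [434, 286]] [[315, 152], [368, 133], [387, 162], [334, 181]]
0 0.018 [[417, 219], [355, 233], [344, 191], [407, 176]] [[364, 227], [418, 207], [438, 236], [384, 257]]
-0.06 -0.018 [[633, 286], [570, 300], [559, 257], [621, 243]] [[152, 211], [207, 191], [225, 220], [170, 240]]
-0.06 0.018 [[604, 176], [542, 191], [531, 148], [593, 134]] [[198, 288], [254, 267], [273, 298], [217, 319]]
```

```bash
cat >> h.py <<'E'
from scipy.spatial.transform import Rotation as Ro
def goal(s,b,z,p,yaw=0):
    """tool deltas (units) to bank point b (mm), height z, tool x along bank +x (+yaw deg), pointing down"""
    a=p[2];Rb=np.array([[np.cos(a),-np.sin(a)],[np.sin(a),np.cos(a)]])
    t=np.r_[p[:2]+Rb@(np.array(b)/1000),z]; a+=np.radians(yaw)
    G=np.array([[np.cos(a),np.sin(a),0],[np.sin(a),-np.cos(a),0],[0,0,-1]])
    E=np.array(s['ee_rot'])
    return np.round(E.T@(t-s['tcp_pos'])/.025,3),np.round(Ro.from_matrix(E.T@G).as_rotvec(degrees=True)/5,3)
def inbank(s,p):
    a=p[2];Rb=np.array([[np.cos(a),-np.sin(a)],[np.sin(a),np.cos(a)]])
    return np.round(Rb.T@(np.array(s['tcp_pos'])[:2]-p[:2])*1000,1),round(s['tcp_pos'][2],4)
E
python3 - <<'E'
from h import *
from station import r
p=np.load('pose.npy');s=r.sense();print(goal(s,(42,60),.18,p),goal(s,(42,60),.18,p,180))
E
```

```text
(array([17.933,  9.318,  0.69 ]), array([-0.   ,  0.   , -7.657])) (array([17.933,  9.318,  0.69 ]), array([ 0.   ,  0.   , 28.343]))
```

Request:
play_rows([
  [17.93,9.32,0.69,0,0,-7.66,0],
  [17.93,9.32,0.69,0,0,-7.66,0],
  [17.93,9.32,0.69,0,0,-7.66,0],
  [17.93,9.32,0.69,0,0,-7.66,0],
  [17.93,9.32,0.69,0,0,-7.66,0],
  [17.93,9.32,0.69,0,0,-7.66,0],
  [17.93,9.32,0.69,0,0,-7.66,0],
  [17.93,9.32,0.69,0,0,-7.66,0],
  [17.93,9.32,0.69,0,0,-7.66,0],
  [17.93,9.32,0.69,0,0,-7.66,0],
  [17.93,9.32,0.69,0,0,-7.66,0],
  [17.93,9.32,0.69,0,0,-7.66,0],
])

```text
time_s: 1.8
tcp_pos: [0.5687, 0.1771, 0.1796]
ee_rot: [[0.969, 0.249, -0.001], [0.249, -0.969, -0.0], [-0.001, 0.0, -1.0]]
wrist_force: [-1.2, 1.4, -0.5]
gripper_width: 0.034
```

```bash
cat > look.py <<'E'
import sys
from h import *
from station import r
p=np.load('pose.npy');s=r.sense();tag=sys.argv[1]
c=r.capture('wrist');T=c['T_tool_cam'];E=np.array(s['ee_rot'])
Rw=E@T[:3,:3];tw=E@T[:3,3]+s['tcp_pos']
d=dict(pixels=c['pixels'],camera_matrix=c['camera_matrix'],k1=c['k1'],R=Rw.T,t=-Rw.T@tw)
np.savez(f'w{tag}.npz',**d);im=c['pixels'][:,:,::-1].copy()
cv2.imwrite(f'pics/w{tag}raw.png',im)
a=p[2];Rb=np.array([[np.cos(a),-np.sin(a)],[np.sin(a),np.cos(a)]])
def dr(L,z,col):
    P=np.array(L)/1000@Rb.T+p[:2];u=proj(d,np.c_[P,np.full(len(P),z)])
    cv2.polylines(im,[np.int32(u.round())],True,col,1)
dr([(55,95),(55,-95),(-55,-95),(-55,95)],.045,(0,0,255))
for y in(60,0,-60):
  for x in(-18,18): dr([(x+7,y+10),(x+7,y-10),(x-7,y-10),(x-7,y+10)],.072,(0,255,0))
cv2.imwrite(f'pics/w{tag}.png',im)
print(s['time_s'],inbank(s,p),np.round(s['wrist_force'],1),s['gripper_width'])
E
python3 look.py 1
```

```text
1.8 (array([42.2, 58.4]), np.float64(0.1796)) [-1.2  1.4 -0.5] 0.03378498560262128
```

View pics/w1.png

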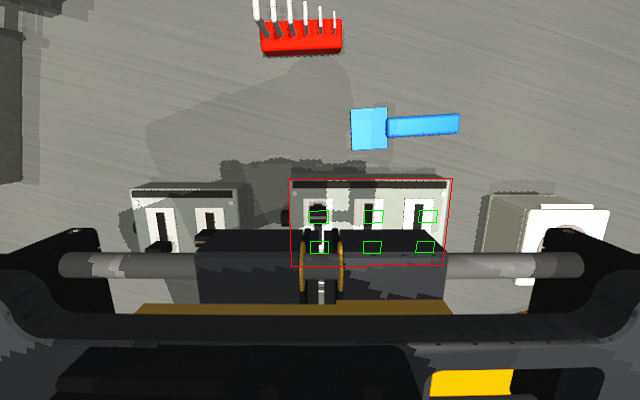

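The overlay fits the box within about 2 mm. I'll lower on the on side of the left tab.

Request:
play_rows([
  [0.07,-0.06,1.5,0,0,0,0],
  [0.07,-0.06,3.0,0,0,0,0],
  [0.07,-0.06,4.3,0,0,0,0],
  [0.07,-0.06,4.98,0,0,0,0],
  [0.07,-0.06,4.98,0,0,0,0],
  [0.07,-0.06,4.98,0,0,0,0],
])

```text
time_s: 2.45
tcp_pos: [0.5693, 0.1821, 0.0563]
ee_rot: [[0.967, 0.254, 0.001], [0.254, -0.967, 0.0], [0.001, 0.0, -1.0]]
wrist_force: [0.4, 0.1, 0.6]
gripper_width: 0.005
```

```bash
python3 -c "
from h import *
from station import r
p=np.load('pose.npy');s=r.sense();print(inbank(s,p),goal(s,(0,60),.055,p))"
```

```text
(array([44., 63.]), np.float64(0.0563)) (array([-1.761,  0.116,  0.05 ]), array([ 0.001, -0.012,  0.033]))
```

Request:
play_rows([
  [-0.25,0.05,0.03,0,0,0,0],
  [-0.5,0.1,0.03,0,0,0,0],
  [-0.75,0.1,0.03,0,0,0,0],
  [-1.0,0.1,0.03,0,0,0,0],
  [-1.25,0.1,0.03,0,0,0,0],
  [-1.45,0.1,0.03,0,0,0,0],
  [-1.6,0.1,0.03,0,0,0,0],
  [-1.7,0.1,0.03,0,0,0,0],
  [-1.7,0.1,0.03,0,0,0,0],
])

```text
time_s: 3.35
tcp_pos: [0.5286, 0.1674, 0.0547]
ee_rot: [[0.968, 0.252, -0.0], [0.252, -0.968, -0.0], [-0.0, 0.0, -1.0]]
wrist_force: [-0.0, 0.1, 0.2]
gripper_width: 0.007
```

```bash
cat > st.py <<'E'
from h import *
from station import r
p=np.load('pose.npy');s=r.sense();a=p[2]
f=np.array(s['wrist_force']);print(round(s['time_s'],2),inbank(s,p),'Fx_bank',round(f[0]*np.cos(a)+f[1]*np.sin(a),1),'Fy',round(-f[0]*np.sin(a)+f[1]*np.cos(a),1),'Fz',round(f[2],1))
E
python3 st.py
```

```text
3.35 (array([ 0.9, 59. ]), np.float64(0.0547)) Fx_bank 0.0 Fy 0.1 Fz 0.2
```

Request:
play_rows([
  [-0.05,0,0,0,0,0,0],
  [-0.1,0,0,0,0,0,0],
  [-0.14,0,0,0,0,0,0],
  [-0.14,0,0,0,0,0,0],
])

```text
time_s: 3.75
tcp_pos: [0.5253, 0.1665, 0.0547]
ee_rot: [[0.968, 0.252, -0.0], [0.252, -0.968, -0.0], [-0.0, 0.0, -1.0]]
wrist_force: [0.0, 0.5, -0.4]
gripper_width: 0.007
```

```bash
python3 st.py
```

```text
3.75 (array([-2.4, 59. ]), np.float64(0.0547)) Fx_bank 0.2 Fy 0.5 Fz -0.4
```

```bash
cat > tv.py <<'E'
import sys
from h import *
from station import r
o=[]
for n,(x0,x1,y0,y1) in {'top':(240,380,100,200),'scene':(265,405,195,295)}.items():
    c=r.capture(n);np.savez(f'{n}{sys.argv[1]}.npz',**c)
    o.append(cv2.resize(c['pixels'][y0:y1,x0:x1,::-1],None,fx=5,fy=5,interpolation=cv2.INTER_CUBIC)[:, :])
cv2.imwrite(f'pics/v{sys.argv[1]}.png',cv2.resize(np.vstack(o),(420,600)))
cv2.imwrite(f'pics/vt{sys.argv[1]}.png',o[0]);cv2.imwrite(f'pics/vs{sys.argv[1]}.png',o[1])
E
python3 tv.py 2; python3 st.py
```

```text
3.85 (array([-2.3, 59. ]), np.float64(0.0547)) Fx_bank 0.2 Fy 1.4 Fz -0.4
```

View pics/vs2.png

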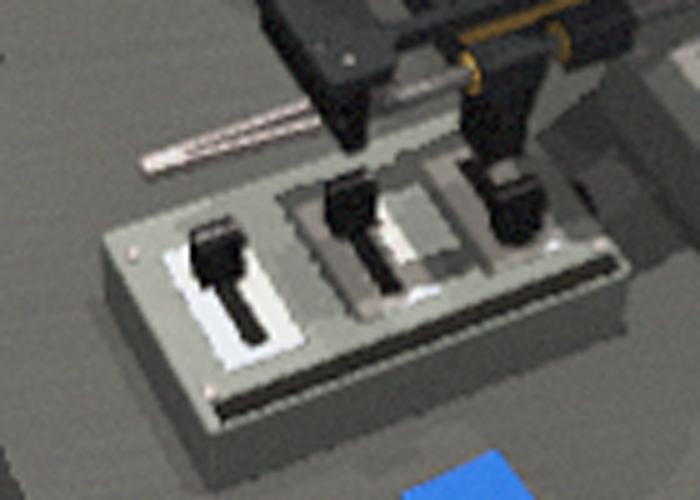

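```bash
python3 -c "
from h import *
from station import r
s=r.sense();c=dict(np.load('scene2.npz'));t=dict(np.load('top2.npz'))
E=np.array(s['ee_rot'])
for off in [(0,0,0),(.01,0,0),(-.01,0,0),(0,.015,0),(0,-.015,0),(0,0,-.03)]:
  X=s['tcp_pos']+E@np.array(off)
  print(off,((proj(c,X)-[265,195])*5).round(),((proj(t,X)-[240,100])*5).round())
"
```

```text
(0, 0, 0) [[484. 186.]] [[226. 292.]]
(0.01, 0, 0) [[496. 203.]] [[220. 266.]]
(-0.01, 0, 0) [[472. 170.]] [[232. 317.]]
(0, 0.015, 0) [[452. 198.]] [[264. 283.]]
(0, -0.015, 0) [[516. 175.]] [[187. 301.]]
(0, 0, -0.03) [[490. 137.]] [[221. 273.]]
```

View pics/vt2.png

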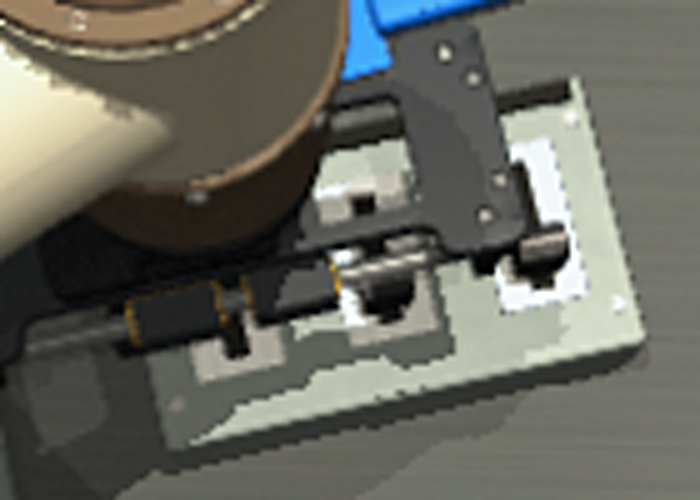

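```bash
python3 look.py 2; python3 -c "
import numpy as np,cv2
c=np.load('scene2.npz')['pixels'];cv2.imwrite('pics/s2full.png',c[:,:,::-1])"
```

```text
3.85 (array([-2.3, 59. ]), np.float64(0.0547)) [-0.1  1.4 -0.4] 0.005933988602461603
```

View pics/s2full.png

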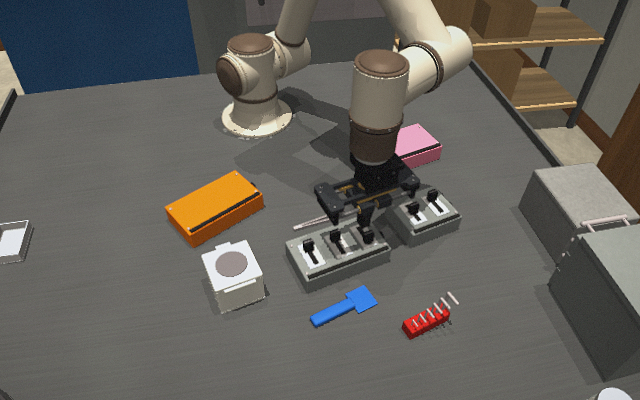

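View pics/w2.png

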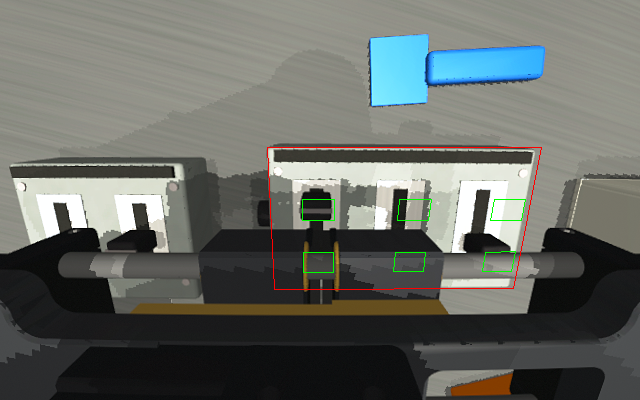

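```bash
python3 -c "
from h import *
s0=np.array([.251005,.571652,.196138]);y=np.array([-.4022,-.9155,.0022])
c=dict(np.load('scene0.npz'));w=np.load('wrist0.npz');print(w['T_tool_cam'].round(4),w['camera_matrix'])
for k in(-.0435,0,.0435):print(proj(c,s0+y*k),proj(c,s0+y*k+[0,0,.04]))
T=w['T_tool_cam'];d=dict(camera_matrix=w['camera_matrix'],k1=w['k1'],R=T[:3,:3].T,t=-T[:3,:3].T@T[:3,3])
for X in [(0,0,0),(.0095,0,0),(.0095,.015,0),(.0095,0,-.04),(0.0095,.0435,0),(0,-.0435,0)]:print(X,proj(d,np.array(X)))
im=c['pixels'][20:100,450:580,::-1];cv2.imwrite('pics/g0.png',cv2.resize(im,None,fx=6,fy=6,interpolation=cv2.INTER_CUBIC))
im=cv2.imread('pics/w2raw.png')[130:300,220:420];cv2.imwrite('pics/w2z.png',cv2.resize(im,None,fx=3.9,fy=3.4,interpolation=cv2.INTER_CUBIC))
"
```

```text
[[-6.000e-04 -9.670e-01 -2.547e-01  6.980e-02]
 [ 1.000e+00 -9.000e-04  1.100e-03  6.000e-04]
 [-1.300e-03 -2.547e-01  9.670e-01 -1.864e-01]
 [ 0.000e+00  0.000e+00  0.000e+00  1.000e+00]] [[281.89441443   0.         320.80936971]
 [  0.         281.89441443 202.66294698]
 [  0.           0.           1.        ]]
[[516.01674283  88.67202781]] [[520.90710063  74.03705816]]
[[498.01955396  85.99686198]] [[502.48671147  71.32297843]]
[[480.05206478  83.3750036 ]] [[484.09259114  68.66996369]]
(0, 0, 0) [[319.70834711 231.17000381]]
(0.0095, 0, 0) [[319.68604633 218.2898582 ]]
(0.0095, 0.015, 0) [[341.29718144 218.2664729 ]]
(0.0095, 0, -0.04) [[319.50055579 240.42828873]]
(0.0095, 0.0435, 0) [[382.27767044 218.20841632]]
(0, -0.0435, 0) [[257.87143313 231.19492157]]
```

View pics/g0.png

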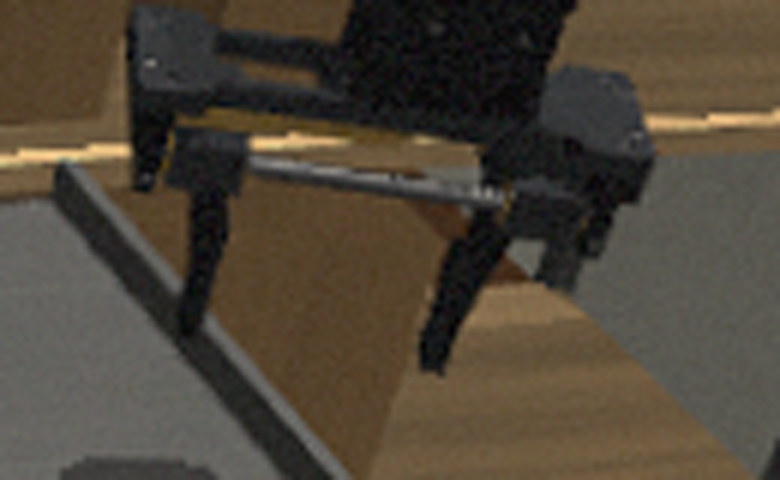

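View pics/w2z.png

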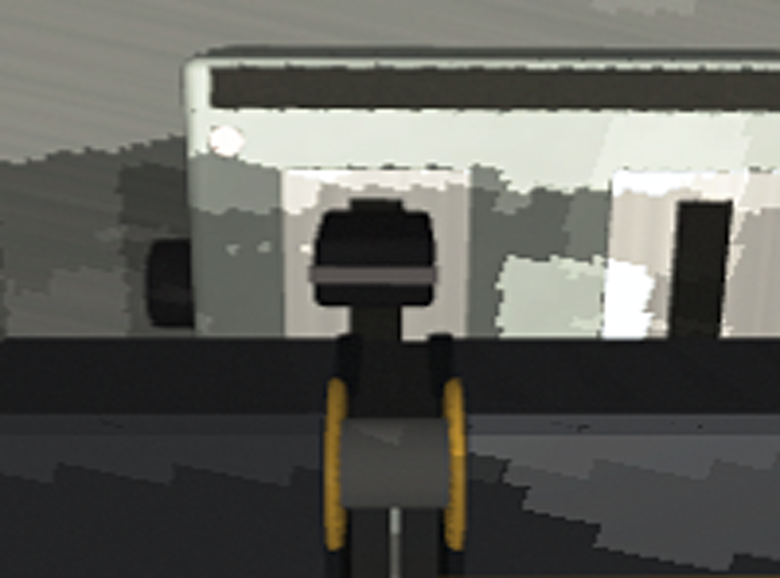

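The left tab never moved. The wrist view has it at (316,203), still on, and both the scene view and the start picture show the fingertips about 20 mm higher than the reported TCP implies. So the fingers passed over the tab. I'll return to the on side and lower in small steps while watching the force.

Request:
play_rows([
  [0.6,0,0,0,0,0,0],
  [1.2,0,0,0,0,0,0],
  [1.85,0,0,0,0,0,0],
  [1.85,0,0,0,0,0,0],
  [1.85,0,0.2,0,0,0,0],
  [1.85,0,0.4,0,0,0,0],
  [1.85,0,0.4,0,0,0,0],
])

```text
time_s: 4.6
tcp_pos: [0.5687, 0.1776, 0.0436]
ee_rot: [[0.968, 0.252, -0.003], [0.252, -0.968, -0.001], [-0.003, 0.001, -1.0]]
wrist_force: [-0.2, -0.4, -0.1]
gripper_width: 0.007
```

```bash
python3 st.py; python3 tv.py 3; python3 look.py 3
```

```text
4.6 (array([42.3, 58.8]), np.float64(0.0436)) Fx_bank -0.3 Fy -0.3 Fz -0.1
4.7 (array([43.3, 58.9]), np.float64(0.0445)) [-0.3  0.  -0. ] 0.005342897760614288
```

View pics/vs3.png

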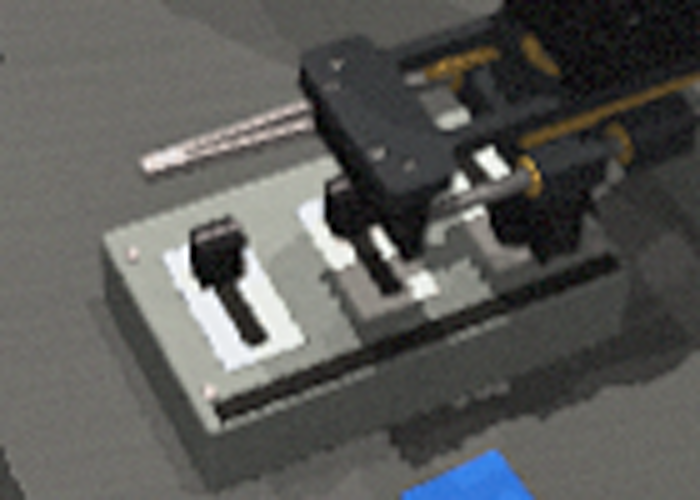

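View pics/w3raw.png

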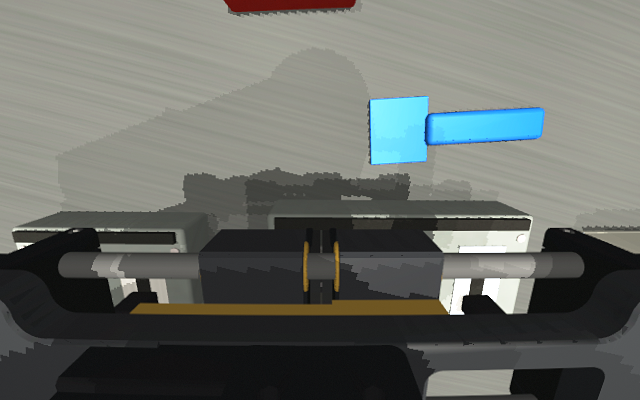

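Request:
play_rows([
  [0.0,0,0.1,0,0,0,0],
  [0,0,0.2,0,0,0,0],
  [0,0,0.3,0,0,0,0],
  [0,0,0.3,0,0,0,0],
])

```text
time_s: 5.15
tcp_pos: [0.5699, 0.178, 0.0367]
ee_rot: [[0.968, 0.252, -0.001], [0.252, -0.968, -0.0], [-0.001, 0.0, -1.0]]
wrist_force: [0.2, -0.9, 0.1]
gripper_width: 0.005
```

```bash
python3 st.py; python3 tv.py 4; python3 st.py
```

```text
5.15 (array([43.6, 58.9]), np.float64(0.0367)) Fx_bank -0.0 Fy -0.9 Fz 0.1
5.25 (array([43.9, 59. ]), np.float64(0.0371)) Fx_bank -0.9 Fy -0.9 Fz 0.6
```

View pics/vs4.png

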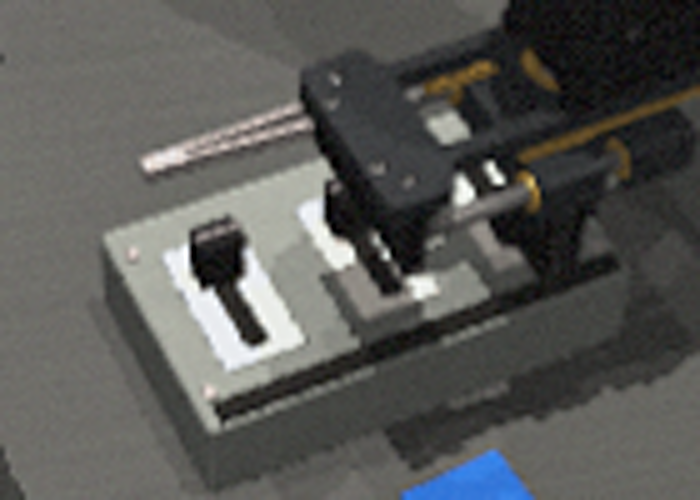

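Request:
play_rows([
  [-0.3,0,0.05,0,0,0,0],
  [-0.6,0,0.05,0,0,0,0],
  [-0.8,0,0.05,0,0,0,0],
  [-1.0,0,0.05,0,0,0,0],
  [-1.2,0,0.05,0,0,0,0],
  [-1.2,0,0.05,0,0,0,0],
])

```text
time_s: 5.85
tcp_pos: [0.5402, 0.1704, 0.0361]
ee_rot: [[0.968, 0.252, -0.001], [0.252, -0.968, -0.0], [-0.001, 0.0, -1.0]]
wrist_force: [-0.5, 0.1, -0.1]
gripper_width: 0.007
```

```bash
python3 st.py; python3 tv.py 5; python3 st.py
```

```text
5.85 (array([12.9, 59. ]), np.float64(0.0361)) Fx_bank -0.4 Fy 0.3 Fz -0.1
5.95 (array([13.1, 58.8]), np.float64(0.0361)) Fx_bank -0.1 Fy -0.2 Fz -0.0
```

View pics/vs5.png

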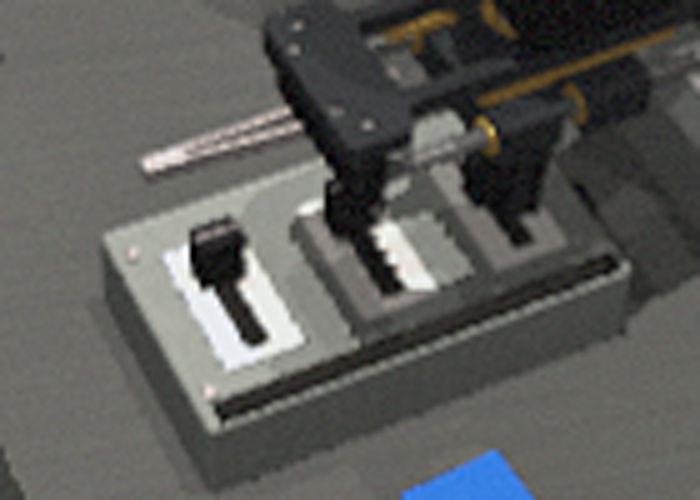

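The left tab is now sliding; its slot is visible again at the on end (515,235). I'll continue to the stop.

Request:
play_rows([
  [-0.15,0,0,0,0,0,0],
  [-0.3,0,0,0,0,0,0],
  [-0.4,0,0,0,0,0,0],
  [-0.5,0,0,0,0,0,0],
  [-0.55,0,0,0,0,0,0],
  [-0.55,0,0,0,0,0,0],
])

```text
time_s: 6.55
tcp_pos: [0.5281, 0.1672, 0.0361]
ee_rot: [[0.968, 0.252, 0.001], [0.252, -0.968, 0.0], [0.001, -0.0, -1.0]]
wrist_force: [2.2, 0.1, -1.9]
gripper_width: 0.002
```

```bash
python3 st.py
```

```text
6.55 (array([ 0.4, 59. ]), np.float64(0.0361)) Fx_bank 2.1 Fy -0.5 Fz -1.9
```

Request:
play_rows([
  [-0.05,0,0,0,0,0,0],
  [-0.1,0,0,0,0,0,0],
  [-0.1,0,0,0,0,0,0],
])

```text
time_s: 6.85
tcp_pos: [0.528, 0.1674, 0.0363]
ee_rot: [[0.968, 0.253, 0.005], [0.253, -0.968, 0.002], [0.005, -0.001, -1.0]]
wrist_force: [7.8, -1.6, -4.9]
gripper_width: 0.008
```

```bash
python3 st.py
```

```text
6.85 (array([ 0.4, 59.2]), np.float64(0.0363)) Fx_bank 7.2 Fy -3.5 Fz -4.9
```

The left tab is at the off stop: the force rose to 7 N and the tool stopped moving. I'll retreat and go to the middle tab's off side.

Request:
play_rows([
  [0.5,0,0,0,0,0,0],
  [0.5,0,-1.0,0,0,0,0],
  [0.5,0,-2.2,0,0,0,0],
  [-0.6,1.2,-2.2,0,0,0,0],
  [-1.7,2.36,-2.2,0,0,0,0],
  [-1.7,2.36,-2.2,0,0,0,0],
  [-1.7,2.36,-2.2,0,0,0,0],
])

```text
time_s: 7.55
tcp_pos: [0.4981, 0.0979, 0.0911]
ee_rot: [[0.968, 0.251, -0.001], [0.251, -0.968, -0.0], [-0.001, 0.0, -1.0]]
wrist_force: [0.8, -0.3, 1.1]
gripper_width: 0.01
```

```bash
python3 tv.py 6; python3 st.py; python3 -c "
from h import *
from station import r
p=np.load('pose.npy');s=r.sense();print(np.round(s['joints'],1),s['tcp_pos'],goal(s,(-44,0),.036,p))"
```

```text
7.65 (array([-44.6,   0.3]), np.float64(0.0911)) Fx_bank 0.2 Fy -0.1 Fz -0.2
[ 29.5  17.1 -24.1  -0.  -48.8  75.1] [0.49927092 0.09911503 0.09105267] (array([0.025, 0.013, 2.202]), array([-0.   ,  0.004,  0.006]))
```

View pics/vs6.png

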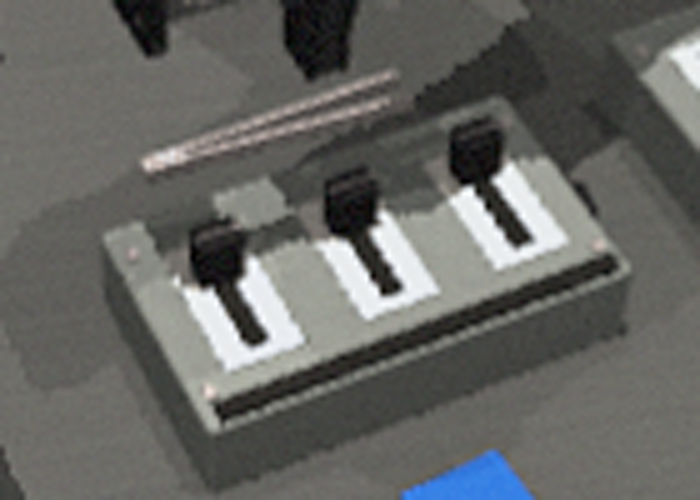

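View pics/vt6.png

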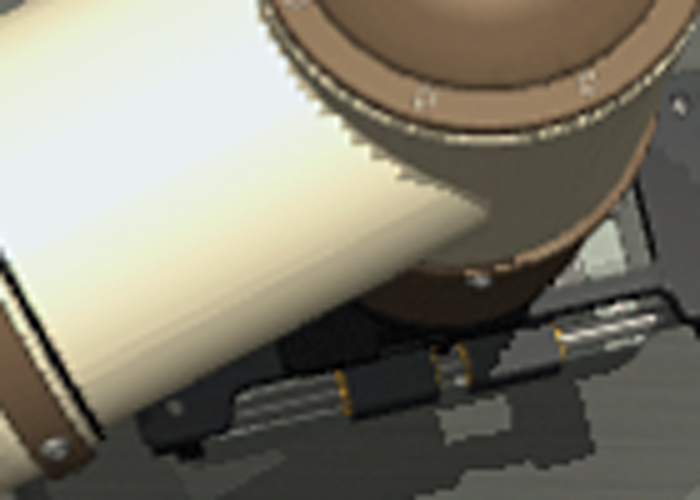

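Left tab is now at off (475,150) and all three tabs sit at the off end. Next I'll lower behind the middle tab and push it to on.

Request:
play_rows([
  [0.02,0,1.0,0,0,0,0],
  [0.02,0,1.8,0,0,0,0],
  [0.02,0,2.2,0,0,0,0],
  [0.02,0,2.2,0,0,0,0],
  [0.3,0,2.2,0,0,0,0],
  [0.6,0,2.2,0,0,0,0],
  [0.9,0,2.2,0,0,0,0],
  [1.2,0,2.2,0,0,0,0],
  [1.45,0,2.2,0,0,0,0],
  [1.65,0,2.2,0,0,0,0],
  [1.7,0,2.2,0,0,0,0],
  [1.7,0,2.2,0,0,0,0],
])

```text
time_s: 8.85
tcp_pos: [0.541, 0.1096, 0.036]
ee_rot: [[0.968, 0.252, 0.001], [0.252, -0.968, 0.0], [0.001, -0.0, -1.0]]
wrist_force: [0.1, 0.5, -0.5]
gripper_width: 0.006
```

```bash
python3 st.py
```

```text
8.85 (array([-1.6, -0. ]), np.float64(0.036)) Fx_bank 0.2 Fy 0.5 Fz -0.5
```

Request:
play_rows([
  [0.05,0,0,0,0,0,0],
  [0.1,0,0,0,0,0,0],
  [0.15,0,0,0,0,0,0],
  [0.15,0,0,0,0,0,0],
])

```text
time_s: 9.25
tcp_pos: [0.5426, 0.1099, 0.0359]
ee_rot: [[0.968, 0.252, -0.003], [0.252, -0.968, -0.001], [-0.003, 0.0, -1.0]]
wrist_force: [-5.1, -0.6, 3.7]
gripper_width: 0.004
```

```bash
python3 st.py
```

```text
9.25 (array([-0. , -0.1]), np.float64(0.0359)) Fx_bank -5.1 Fy 0.7 Fz 3.7
```

Request:
play_rows([
  [0.06,0,0,0,0,0,0],
  [0.06,0,0,0,0,0,0],
])

```text
time_s: 9.45
tcp_pos: [0.5426, 0.1098, 0.0358]
ee_rot: [[0.968, 0.251, -0.006], [0.251, -0.968, -0.002], [-0.006, 0.001, -1.0]]
wrist_force: [-8.0, 0.0, 5.3]
gripper_width: 0.008
```

```bash
python3 st.py
```

```text
9.45 (array([-0. , -0.2]), np.float64(0.0358)) Fx_bank -7.8 Fy 2.1 Fz 5.3
```

Middle tab is at the on stop (force climbing, x fixed). Next is the right tab, with the tool turned 90° so the wide gripper body stays clear of the white tub.

Request:
play_rows([
  [-0.5,0,0,0,0,0,0],
  [-0.5,0,-1.2,0,0,0,0],
  [-0.5,0,-2.6,0,0,0,0],
  [0.1,1.2,-2.6,0,0,1.7,0],
  [0.76,2.4,-2.6,0,0,3.4,0],
  [0.76,2.4,-2.6,0,0,5.1,0],
  [0.76,2.4,-2.6,0,0,6.8,0],
  [0.76,2.4,-2.6,0,0,8.5,0],
  [0.76,2.4,-2.6,0,0,10.2,0],
  [0.76,2.4,-2.6,0,0,11.9,0],
  [0.76,2.4,-2.6,0,0,13.6,0],
  [0.76,2.4,-2.6,0,0,13.6,0],
])

```text
time_s: 10.65
tcp_pos: [0.5798, 0.0578, 0.1012]
ee_rot: [[0.596, -0.803, 0.002], [-0.803, -0.596, 0.001], [0.001, -0.002, -1.0]]
wrist_force: [-0.8, 0.1, -0.6]
gripper_width: 0.009
```

Request:
play_rows([
  [0,0,0,0,0,1.6,0],
  [0,0,0,0,0,3.2,0],
  [0,0,0,0,0,4.4,0],
  [0,0,0,0,0,4.4,0],
  [0,0,0,0,0,4.4,0],
])

```text
time_s: 11.15
tcp_pos: [0.5793, 0.0576, 0.1011]
ee_rot: [[0.256, -0.967, 0.001], [-0.967, -0.256, 0.0], [0.0, -0.001, -1.0]]
wrist_force: [-0.1, -0.2, -0.4]
gripper_width: 0.005
```

```bash
python3 tv.py 7; python3 st.py; python3 -c "
from h import *
from station import r
p=np.load('pose.npy');s=r.sense();print(np.round(s['joints'],1),s['tcp_pos'],goal(s,(22,-60),.036,p,-90))"
```

```text
11.25 (array([ 22.2, -60. ]), np.float64(0.101)) Fx_bank 0.3 Fy -0.2 Fz -1.1
[ 21.6  22.8 -13.3   0.  -53.8  -6.9] [0.57911698 0.05759055 0.10104645] (array([2.000e-03, 1.000e-02, 2.602e+00]), array([-0.006, -0.   ,  0.034]))
```

View pics/vs7.png

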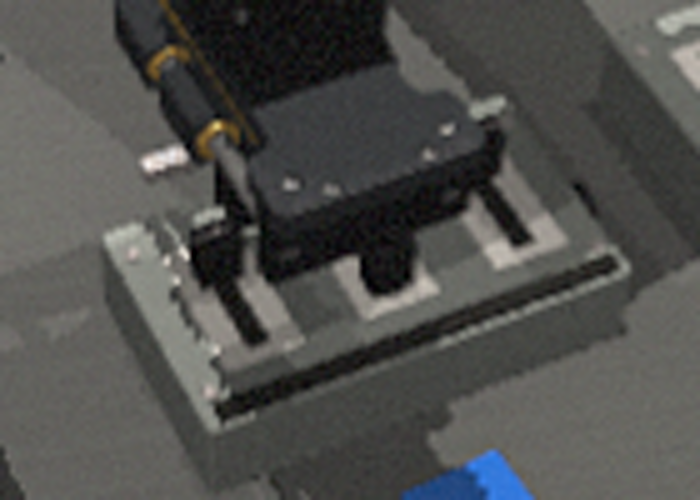

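Middle tab now shows on (385,265). I'll lower beside the right tab and push it to off.

Request:
play_rows([
  [0,0,1.2,0,0,0,0],
  [0,0,2.1,0,0,0,0],
  [0,0,2.58,0,0,0,0],
  [0,0,2.58,0,0,0,0],
  [0,0.2,2.58,0,0,0,0],
  [0,0.35,2.58,0,0,0,0],
  [0,0.5,2.58,0,0,0,0],
  [0,0.5,2.58,0,0,0,0],
])

```text
time_s: 12.05
tcp_pos: [0.5666, 0.0543, 0.0374]
ee_rot: [[0.252, -0.968, 0.001], [-0.968, -0.252, 0.0], [-0.0, -0.001, -1.0]]
wrist_force: [-0.5, 0.8, 0.1]
gripper_width: 0.004
```

```bash
python3 st.py
```

```text
12.05 (array([  9.2, -60. ]), np.float64(0.0374)) Fx_bank -0.3 Fy 0.9 Fz 0.1
```

Request:
play_rows([
  [0,0.06,0,0,0,0,0],
  [0,0.12,0,0,0,0,0],
  [0,0.12,0,0,0,0,0],
])

```text
time_s: 12.35
tcp_pos: [0.5638, 0.0536, 0.0366]
ee_rot: [[0.252, -0.968, 0.0], [-0.968, -0.252, 0.0], [-0.0, -0.0, -1.0]]
wrist_force: [0.1, 0.0, -0.2]
gripper_width: 0.006
```

```bash
python3 st.py
```

```text
12.35 (array([  6.3, -60. ]), np.float64(0.0366)) Fx_bank 0.2 Fy 0.0 Fz -0.2
```

Request:
play_rows([
  [0,0.06,0,0,0,0,0],
  [0,0.12,0,0,0,0,0],
  [0,0.12,0,0,0,0,0],
])

```text
time_s: 12.65
tcp_pos: [0.5607, 0.0528, 0.0364]
ee_rot: [[0.252, -0.968, -0.0], [-0.968, -0.252, -0.0], [0.0, 0.0, -1.0]]
wrist_force: [0.2, -0.9, -1.0]
gripper_width: 0.004
```

```bash
python3 st.py
```

```text
12.65 (array([  3.2, -60. ]), np.float64(0.0364)) Fx_bank -0.0 Fy -0.9 Fz -1.0
```

Request:
play_rows([
  [0,0.06,0,0,0,0,0],
  [0,0.12,0,0,0,0,0],
  [0,0.12,0,0,0,0,0],
])

```text
time_s: 12.95
tcp_pos: [0.5586, 0.0523, 0.0366]
ee_rot: [[0.252, -0.968, 0.001], [-0.968, -0.252, 0.0], [-0.0, -0.001, -1.0]]
wrist_force: [1.7, 0.5, -1.1]
gripper_width: 0.007
```

```bash
python3 st.py
```

```text
12.95 (array([  1.1, -59.9]), np.float64(0.0366)) Fx_bank 1.7 Fy 0.1 Fz -1.1
```

Contact is beginning; I'll go a little further until the stop is clear.

Request:
play_rows([
  [0,0.06,0,0,0,0,0],
  [0,0.12,0,0,0,0,0],
  [0,0.12,0,0,0,0,0],
])

```text
time_s: 13.25
tcp_pos: [0.5555, 0.0515, 0.0367]
ee_rot: [[0.252, -0.968, 0.001], [-0.968, -0.252, 0.0], [-0.0, -0.001, -1.0]]
wrist_force: [3.0, 0.1, -1.9]
gripper_width: 0.007
```

```bash
python3 st.py
```

```text
13.25 (array([ -2.2, -59.9]), np.float64(0.0367)) Fx_bank 2.9 Fy -0.6 Fz -1.9
```

Request:
play_rows([
  [0,0.06,0,0,0,0,0],
  [0,0.12,0,0,0,0,0],
  [0,0.12,0,0,0,0,0],
])

```text
time_s: 13.55
tcp_pos: [0.5555, 0.0516, 0.037]
ee_rot: [[0.253, -0.968, 0.007], [-0.968, -0.253, 0.002], [-0.0, -0.007, -1.0]]
wrist_force: [7.8, 1.7, -6.2]
gripper_width: 0.004
```

```bash
python3 st.py
```

```text
13.55 (array([ -2.1, -59.8]), np.float64(0.037)) Fx_bank 8.0 Fy -0.4 Fz -6.2
```

The right tab is at its off stop (8 N, no movement). Now I'll withdraw for a check.

Request:
play_rows([
  [0,-0.5,0,0,0,0,0],
  [0,-0.5,-1.5,0,0,0,0],
  [0,-0.5,-3,0,0,0,0],
  [0,-0.5,-5,0,0,0,0],
  [0,1,-6,0,0,0,0],
  [0,3,-6,0,0,0,0],
  [-2,5,-6,0,0,0,0],
  [-3,6,-6,0,0,0,0],
  [-4,6,-6,0,0,0,0],
  [-6,6,-6,0,0,0,0],
  [-8,6,-6,0,0,0,0],
  [-8,6,-6,0,0,0,0],
])

```text
time_s: 14.75
tcp_pos: [0.355, 0.2098, 0.1866]
ee_rot: [[0.259, -0.966, -0.001], [-0.966, -0.259, -0.0], [0.0, 0.001, -1.0]]
wrist_force: [0.7, -0.0, -0.8]
gripper_width: 0.009
```

```bash
python3 tv.py 8; python3 st.py
```

```text
14.85 (array([-157. ,  140.3]), np.float64(0.186)) Fx_bank 0.3 Fy -0.5 Fz 0.3
```

View pics/vs8.png

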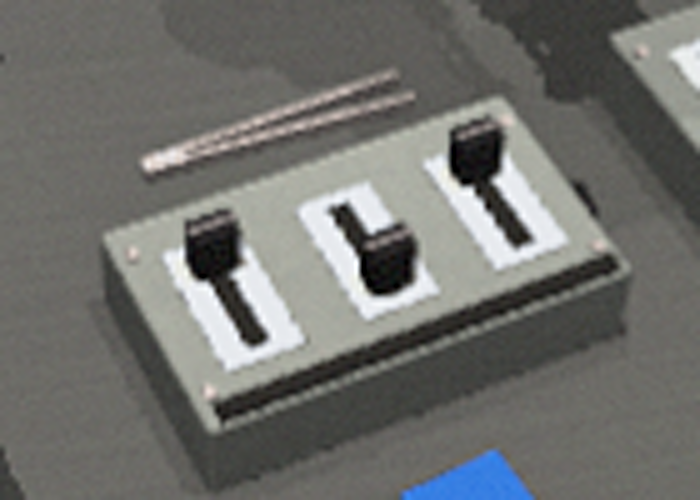

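View pics/vt8.png

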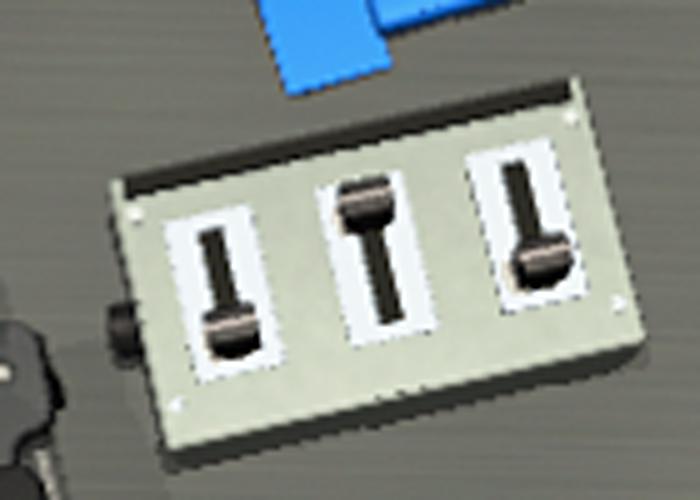

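Both views show outer tabs at the off end (top view (232,330) and (543,262)) and the middle tab at the on end (367,205). Nothing else has moved and the robot is clear, so I'm handing in.

```bash
python3 -c "
from station import r
print(r.finish_job())"
```

```text
the job is handed in; nothing more can be done
None
```

The three-switch box is set to off, on, off, and I handed the job in at about 15 s. I pushed each tab with the shut fingers until it reached its stop:
- **Left outer:** this was the one that started on; it is now off.
- **Middle:** moved to on.
- **Right outer:** was a few mm short of its off stop, and I pushed it fully over.

**Last checks:** each push ended with about 7–8 N and no further movement. The final top and scene pictures show both outer tabs at the off end and the middle at the on end by the black bar. Nothing else around the box had visibly moved, and the gripper was well clear.

**One disagreement:** my first push on the left tab passed over it without touching. The fingertips sit about 20 mm higher than the reported TCP implies. I spotted this in the pictures and repeated the push lower.

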